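# Fit the lamp arm into the raking-light stand

### The arm

A 7-joint arm with a two-finger parallel gripper is mounted at the origin on the work surface. World frame = base frame: x ahead of the robot, y to its left, z up, the work surface at z = 0. Lengths are in m, angles in rad, forces in N, time in s.
With the tool pointing down it reaches from about 0.35 to 0.775 m from the base axis. Payload 3.1 kg.
Tool frame: the origin (TCP) lies midway between the tips of the shut fingers; the grasp point (between the pads) lies 19 mm behind it; y points along the fingers, z is the direction in which the jaws open and shut, and the axes are right-handed (so a half turn about y gives the same grasp; the last joint's range is limited). The gripper opens to 85 mm and grips with 20 to 120 N. Pads are 22 mm wide; open, the fingers measure 114 mm over their backs; the gripper's body (76 mm by 85 mm) begins 54 mm behind the grasp point. The pads swing forward as they close: fully open they stand 13 mm farther back than shut.
Start: joints at [-1.199, 0.311, 0.014, 1.512, -0.004, 1.319, -0.027], TCP at [0.221, 0.504, 0.231] pointing down, gripper open.
Joint ranges: [-2.7, 2.7], [-0.3, 1.91], [-1.27, 1.3], [0.12, 2.57], [-1.44, 4.58], [0.2, 2.03], [-3.05, 3.05]. Speed limits (rad/s): [2.79, 2.79, 3.14, 3.14, 3.14, 3.14, 3.14].

### API

Orientations are given as a unit quaternion [w, x, y, z].
In Python, from rig import observe, capture, finish_job, regions_of, mark_of gives the robot as it stands.
- The arm moves only by the shell command python3 -m pendant 'ROWS' [FORCE]. ROWS is JSON, a list of rows, each an object of numbers: "dx", "dy", "dz": the shift along the world's x, y, z in m; "ax", "ay", "az": the turn, a rotation vector about the world's x, y, z in degrees; "jaw": the opening, from 0 (shut) to 1 (fully open). In form: [{"dx": .., "dy": .., "dz": .., "ax": .., "ay": .., "az": .., "jaw": ..}, ...]. A call has exactly 5 rows; each row is the pose to reach, as a shift and turn from the pose measured when the call began; what a row does not reach only later rows make up. A row lasts 1/8 s, in which the tool goes at most 62.5 mm and 10.7 degrees, less where a joint would pass 70% of its speed; a pose out of reach is approached as far as the arm can. A call with a gripper value outside its range is refused whole. The fingers move at their own pace and stop on an object; FORCE is the grip in N (left out, the last holds). Time passes only in rows, so rows that repeat a pose let the fingers close, or fill a call up. It gives the time, the measured TCP pose, the force and the opening at its end, in the units of the state.
- observe(): the state, without advancing time (a new reading comes with each control period).
- capture(name): name is "side" or "top"; returns a dict with "color" (480x640x3 uint8, blue, green, red), "K" (3x3 intrinsics, pixels), "rvec" (rotation vector, rad) and "tvec" (3), from world to camera coordinates, as OpenCV has them. Camera axes: x right, y down, z forward; pixel columns grow to the right and rows downward; lengths in m; the calibration is good to about 2 mm. A picture is of the moment at which its call begins. There is no depth.
- finish_job(): hands the job in, once; it reports no verdict.
Trained networks look in a picture, given as the dict that the camera call returned (one of the last four; its "shot" number tells which), for a name from the list of things; names that differ only in an ending like _2 or _b are one class to them, and where a whole thing is asked for, a point or a joint stands for the part that bears it (a point fixed in the world has none). Each returns a list of dicts, best first, with "conf" (0 to 1); they miss things now and then, are a little off and sometimes report something else, mostly with a low value. They report only what shows in the picture. A call takes as long as a camera call.
- regions_of(picture, thing): "mask" (480x640 bool, what is visible of it) and "at" ([column, row] as shares, 0 to 1, of the picture: columns of its width, rows of its height, amid what is visible of it).
- mark_of(picture, thing): "at" ([column, row] as shares, 0 to 1, of the picture: columns of its width, rows of its height: a listed point, or the origin of a listed thing).
The state is a dict: "time": time; "joints": joint angles; "joint_vel": joint speeds; "effort": joint torques, N m; "position": TCP position; "tcp_rot": TCP orientation; "force": force on the tool from outside, world axes, zero at the start; "moment": the same for the moment, N m; "finger_gap": opening from 0.0 (shut) to 1.0 (fully open).
Only numpy, scipy, OpenCV 4.12 (cv2) and the standard library are available. Lean on these libraries where they do the work, as an engineer would, in place of code of your own. Each camera call takes 0.05 s, during which the arm holds its last target. There are 200 camera calls.

### The job

Fit the loose lamp arm into the stand: take the arm by its square tube, pressing the spring catch on its side flush with your grip, slide the tube nose first into the stand's sleeve until the catch is held down inside, then push it on from farther back until the catch pops out through the slot in the sleeve's side. Go by feel and gently: it slides with light pressure, so never ram or force it against the stand. Let go with the arm locked in the sleeve, and leave the samples and other things on the bench where they are.

Things in the scene. Friction and masses are not known exactly. Their poses are not given: they have to be found in the camera images.
- lamp_tube (a point): loose lamp arm, lying on the cutting mat (3 mm thick): aluminium tube 25 mm square, black lamp head at its rear; 0.26 kg, balanced about 27 mm ahead of this point. Point on the tube's axis, half-way up; x along the tube to its nose, y out of the catch's side, z up. Tube runs to +110 mm, then a nose tapers to 17 mm square at +120; the head (74 wide, 25 high) spans -125 to -70 mm
- lamp_catch (a point): centre of the spring catch where it leaves the tube's side face: 45 mm ahead of and 12.5 mm beside lamp_tube, same axes. A steel oblong button, 16 mm long along the tube, 9 mm high, standing 7 mm out. Its sides are square: the sleeve's rim stops against it unless it is flush. It moves in as a whole: pressing only its rear half holds the front half flush too, free for the sleeve to pass over
- catch (a joint): how far the spring catch is pressed in, m: 0 standing out, 0.007 flush with the tube's face (stop at 0.0075). Spring: 3 N at first, 6 N when flush. Inside the sleeve it reads about 0.005, and near 0 when it has popped out through the slot
- stand: light stand, fixed to the bench: grey base plate 170 x 140 x 16 mm, a column, and on it a level square sleeve. Origin at the work surface, below the sleeve's axis, 65 mm in from its mouth; same axes as sleeve_mouth. The tube slides in it at about 5 to 10 N against the catch's spring; over 45 N of contact force on the stand (all its contacts added up) is forcing it
- sleeve_mouth (a point): centre of the sleeve's open end, on its axis, 130 mm above the work surface; x along the sleeve into it (the way the tube goes in), y to the side with the slot, z up. Sleeve 33 mm square outside, 3 mm walls, plain bore 27 mm square, 125 mm deep, nothing above its roof. The arm goes in with its axes along these, catch and slot on the same side
- sleeve_hole (a point): centre of the catch slot, on the outer face of the sleeve's side wall, 40 mm in from the mouth, 16.5 mm beside the axis; same axes. The slot is 19 mm long and 12 mm high, through the 3 mm wall. Locked, lamp_catch lies within about 2 mm of it along x and z and about 4 mm inside it, and the tube can move neither on nor back
- foam_plug: black porous carbon cylinder, 48 mm across, 50 mm tall; origin at the centre of its underside
- foam_block: black carbon block with a stepped corner, 56 x 56 mm, 60 mm tall; origin at the centre of its underside
- tape_roll: roll of cream masking tape lying flat, 124 mm across, 24 mm high; origin at the centre of its underside
- sample_jar: small clear jar, 44 mm across, 60 mm tall; origin at the centre of its underside
- petri_dish: clear flat round dish, 80 mm across, 15 mm high; origin at the centre of its underside
- red_cup: red drinking cup, 92 mm across its rim, 115 mm tall; origin at the centre of its underside
- stone: rough tan pebble, 52 mm across, 30 mm high; origin at the centre of its underside

How it is judged:
By the outcome, as a careful person would: the job done as asked, in the order asked, and still so for the second after the job is handed in, with the robot touching nothing.
It also fails if it takes over 70 s, if anything falls off the work surface, if the arm or the gripper's body presses on something with over 40 N, if the wrist force passes 120 N, or if a joint passes its speed limit or range.

## Working session

There is one attempt and no reset: what is moved stays moved. The work goes in short steps, Python scripts to look and compute and a shell command to move; the robot and the scene stay as the last step left them, time stands still between calls to the robot, and variables do not carry over. Pictures are saved under pics/ and viewed, about 8 in all and at most 12, crops included, and the job is handed in when it is done.

```bash
mkdir -p pics; ls; cat > h.py <<'E'
import numpy as np, cv2
from rig import observe, capture, finish_job, regions_of, mark_of
from scipy.spatial.transform import Rotation as R
def ray(p, at):
    uv=np.array([[at[0]*640,at[1]*480]],float)
    n=cv2.undistortPoints(uv[None],p["K"],None)[0,0]
    M=cv2.Rodrigues(np.array(p["rvec"],float))[0]; t=np.array(p["tvec"],float).ravel()
    return -M.T@t, M.T@np.array([n[0],n[1],1.])
def onz(p,at,z):
    c,d=ray(p,at); return c+d*(z-c[2])/d[2]
def tri(pa,aa,pb,ab):
    c1,d1=ray(pa,aa);c2,d2=ray(pb,ab)
    s=np.linalg.lstsq(np.c_[d1,-d2],c2-c1,rcond=None)[0]
    a=c1+d1*s[0];b=c2+d2*s[1]; return (a+b)/2,np.linalg.norm(a-b)
def proj(p,X):
    return cv2.projectPoints(np.array(X,float).reshape(-1,1,3),np.array(p["rvec"],float),np.array(p["tvec"],float),p["K"],None)[0][:,0]
def st():
    o=observe(); q=o["tcp_rot"]; m=R.from_quat(np.r_[q[1:],q[0]]).as_matrix()
    print("t",o["time"],"pos",np.round(o["position"],4),"F",np.round(o["force"],1),"gap",round(o["finger_gap"],3)); print(np.round(m,3)); print("j",np.round(o["joints"],3)); return o,m
E
python3 - <<'E'
from h import *
np.set_printoptions(suppress=True,precision=4)
st()
s=capture("side");t=capture("top")
cv2.imwrite("pics/s1.png",s["color"]);cv2.imwrite("pics/t1.png",t["color"])
for n,z in [("lamp_tube",.0155),("lamp_catch",.0155),("sleeve_mouth",.13),("sleeve_hole",.13),("stand",0),("foam_plug",0),("foam_block",0),("tape_roll",0),("sample_jar",0),("petri_dish",0),("red_cup",0),("stone",0)]:
    a=mark_of(s,n);b=mark_of(t,n)
    print(n,[(round(x["conf"],2),onz(s,x["at"],z)[:2]) for x in a[:2]],[(round(x["conf"],2),onz(t,x["at"],z)[:2]) for x in b[:2]],tri(s,a[0]["at"],t,b[0]["at"]) if a and b else "")
E
```

```text
pics
t 0.0 pos [0.2208 0.5029 0.2302] F [-0.6 -0.  -0.6] gap 0.998
[[ 0.916 -0.001  0.402]
 [-0.402 -0.002  0.916]
 [ 0.    -1.    -0.002]]
j [-1.199  0.312  0.014  1.513 -0.004  1.319 -0.027]
lamp_tube [(0.88, array([0.4918, 0.172 ]))] [(0.68, array([0.4853, 0.1796]))] (array([0.4896, 0.1791, 0.0097]), np.float64(0.008287882576325007))
lamp_catch [(0.93, array([0.5111, 0.1336]))] [(0.72, array([0.5139, 0.1253]))] (array([0.5109, 0.1256, 0.023 ]), np.float64(0.004880486794066719))
sleeve_mouth [(0.65, array([ 0.528 , -0.1949]))] [(0.77, array([ 0.5265, -0.2029]))] (array([ 0.5253, -0.2005,  0.1378]), np.float64(0.0009448178212975849))
sleeve_hole [(0.56, array([ 0.5531, -0.2407]))] [(0.93, array([ 0.5491, -0.2372]))] (array([ 0.5517, -0.2388,  0.1277]), np.float64(0.004780759940201262))
stand [(0.87, array([ 0.5411, -0.2706]))] [(0.67, array([ 0.5471, -0.2709]))] (array([ 0.5446, -0.2704, -0.0016]), np.float64(0.0057126465963941025))
foam_plug [(0.71, array([ 0.377 , -0.0127]))] [(0.96, array([ 0.3743, -0.0243]))] (array([ 0.3749, -0.0232,  0.0129]), np.float64(0.0003143531225497871)
[... 190 characters left out ...]
48])), (0.4, array([ 0.5724, -0.1089]))] [(0.7, array([0.7668, 0.2288]))] (array([ 0.769 ,  0.2291, -0.0039]), np.float64(0.0021030442151681802))
sample_jar [(0.73, array([0.3723, 0.1368]))] [(0.59, array([0.3714, 0.1307]))] (array([0.3715, 0.1304, 0.0064]), np.float64(0.000602666242811817))
petri_dish [(0.79, array([0.3462, 0.3493]))] [(0.97, array([0.3426, 0.3414])), (0.42, array([0.7697, 0.2289]))] (array([0.3441, 0.339 , 0.0087]), np.float64(0.0016859058264317615))
red_cup [(0.94, array([0.7894, 0.1024]))] [] 
stone [(0.87, array([ 0.7574, -0.1833])), (0.6, array([0.3456, 0.3519]))] [(0.97, array([ 0.7558, -0.1786]))] (array([ 0.7587, -0.1803, -0.0047]), np.float64(0.002934652459817174))
```

View pics/t1.png

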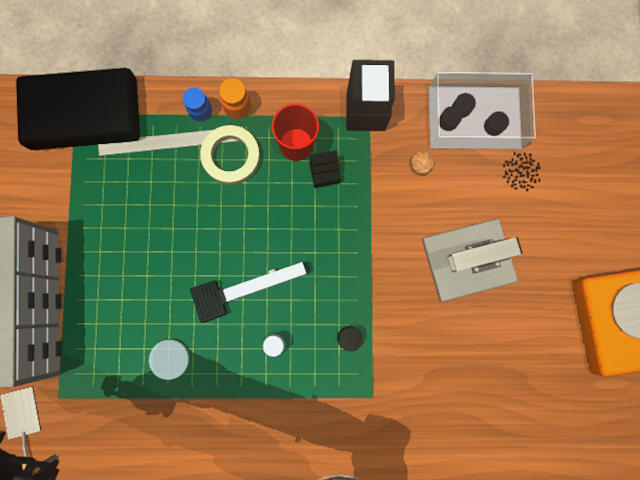

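View pics/s1.png

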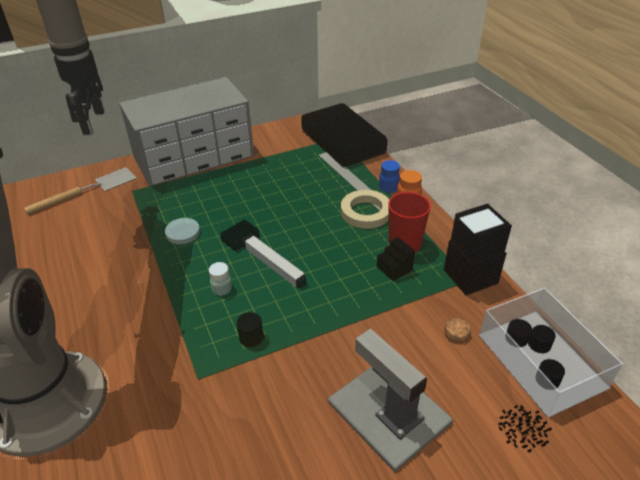

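Top view: the tube's nose is at about (307,267), its head at (208,300) and the catch at (272,270) on the +x side. The sleeve runs from (450,262) to (520,242). The network marks agree with this, except foam_block in the side view. Next I'll refine both axes.

```bash
cat > axes.py <<'E'
from h import *
np.set_printoptions(suppress=True,precision=4)
def rect(p,c,half,z,thr):
    # bright face around pixel c -> world rectangle on plane z
    g=p["color"]; x,y=c; m=np.zeros(g.shape[:2],np.uint8)
    sub=g[y-half[1]:y+half[1],x-half[0]:x+half[0]]
    hsv=cv2.cvtColor(sub,cv2.COLOR_BGR2HSV)
    m[y-half[1]:y+half[1],x-half[0]:x+half[0]]=((hsv[...,2]>thr)&(hsv[...,1]<70)).astype(np.uint8)
    n,l,s,_=cv2.connectedComponentsWithStats(m); k=1+np.argmax(s[1:,4]); m=(l==k)
    v,u=np.nonzero(m); W=np.array([onz(p,((a+.5)/640,(b+.5)/480),z)[:2] for a,b in zip(u,v)],np.float32)
    (cx,cy),wh,_=r=cv2.minAreaRect(W); B=cv2.boxPoints(r)
    d=np.linalg.svd(W-W.mean(0))[2][0] if len(W)<3000 else 0
    if d[1]>0:d=-d
    return m,np.array([cx,cy]),wh,np.degrees(np.arctan2(d[1],d[0])),B
E
python3 - <<'E'
from axes import *
t=capture("top"); vis=t["color"].copy()
for c,half,z,thr in [((265,283),(60,40),.028,170),((485,253),(50,35),.1465,170)]:
    m,ctr,wh,a,B=rect(t,c,half,z,thr)
    print(m.sum(),ctr,np.sort(wh),"dir",a); print(B); vis[m]=(0,0,255)
c=-cv2.Rodrigues(np.array(t["rvec"]))[0].T@np.array(t["tvec"]).ravel();print("cam",c)
out=np.hstack([cv2.resize(i[215:325,185:325],None,fx=2.8,fy=2.8,interpolation=2) for i in (t["color"],vis)])
out2=np.hstack([cv2.resize(i[205:310,410:550],None,fx=2.8,fy=2.8,interpolation=2) for i in (t["color"],vis)])
cv2.imwrite("pics/c1.png",np.vstack([out,out2]))
E
```

```text
1084 [0.498  0.1522] [0.0315 0.1712] dir -70.2347
[[0.4539 0.2273]
 [0.5124 0.0663]
 [0.542  0.0771]
 [0.4835 0.238 ]]
2636 [ 0.5144 -0.2515] [0.0773 0.166 ] dir -71.612595
[[ 0.4558 -0.1812]
 [ 0.4984 -0.3416]
 [ 0.5731 -0.3218]
 [ 0.5305 -0.1613]]
cam [0.4331 0.0707 1.1086]
```

View pics/c1.png

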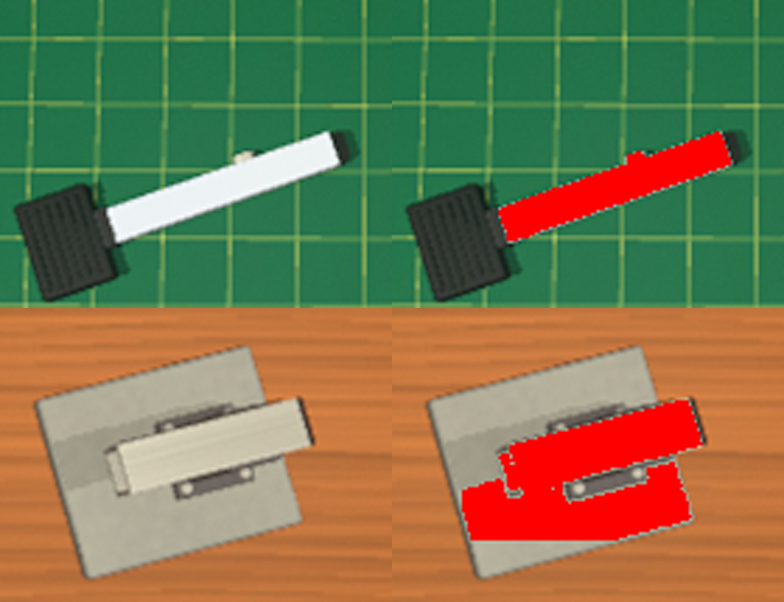

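```bash
cat > fit.py <<'E'
from axes import *
from scipy.optimize import least_squares
def fit(p,pts,uv,z,x0):
    pts=np.array(pts,float);uv=np.array(uv,float)
    def w(q):
        c,s=np.cos(q[2]),np.sin(q[2]); return np.c_[q[0]+c*pts[:,0]-s*pts[:,1],q[1]+s*pts[:,0]+c*pts[:,1],pts[:,2]+z]
    f=lambda q:(proj(p,w(q))-uv).ravel()
    r=least_squares(f,x0,loss="soft_l1"); return r.x,f(r.x).reshape(-1,2)
E
python3 - <<'E'
from fit import *
t=capture("top"); 
k=lambda x,y,o:(o[0]+x/2.8,o[1]+y/2.8)
o=(185,215)
P=[(.110,.0125,.0125),(.110,-.0125,.0125),(-.07,.037,.0125),(-.07,-.037,.0125),(-.125,.037,.0125),(-.125,-.037,.0125),(.045,.0175,.0045)]
U=[k(331,131,o),k(341,163,o),k(84,184,o),k(118,277,o),k(15,206,o),k(49,300,o),k(245,156,o)]
q,e=fit(t,P,U,.0155,[.487,.176,-1.22]);print("tube",q,np.degrees(q[2]));print(e)
o=(410,205)
P=[(0,.0165,.0165),(0,-.0165,.0165),(.125,.0165,.0165),(.125,-.0165,.0165)]
U=[k(116,447-308,o),k(130,493-308,o),k(300,398-308,o),k(312,441-308,o)]
q,e=fit(t,P,U,.13,[.526,-.2,-1.3]);print("mouth",q,np.degrees(q[2]));print(e)
# base plate corners for yaw check
U=[k(36,401-308,o),k(248,346-308,o),k(300,521-308,o),k(87,578-308,o)]
W=np.array([onz(t,(u/640,v/480),.016)[:2] for u,v in U]);print(W,W.mean(0))
for a,b in((0,1),(3,2)):
    d=W[b]-W[a];print(np.linalg.norm(d),np.degrees(np.arctan2(d[1],d[0])))
E
```

```text
tube [ 0.4879  0.1726 -1.2271] -70.30573099940418
[[-0.135   0.0053]
 [ 0.3333  0.0237]
 [ 0.8328 -1.0336]
 [ 0.1721  0.1899]
 [-0.3169  0.105 ]
 [-1.1272  1.1438]
 [ 0.0711 -0.4197]]
mouth [ 0.5252 -0.2058 -1.3021] -74.60500087924018
[[ 0.4415 -0.5979]
 [ 0.6487  0.1965]
 [-1.2897 -0.4872]
 [-0.1702  1.1992]]
[[ 0.5889 -0.178 ]
 [ 0.6319 -0.3399]
 [ 0.4998 -0.374 ]
 [ 0.4569 -0.2131]] [ 0.5444 -0.2763]
0.16758729117387744 -75.12830161427546
0.1665055361291472 -75.06551543407433
```

```bash
python3 -m pendant '[{"dx":0.036,"dy":-0.047,"dz":0,"az":-9.3,"jaw":1},{"dx":0.072,"dy":-0.094,"dz":0,"az":-18.6,"jaw":1},{"dx":0.108,"dy":-0.141,"dz":0,"az":-28,"jaw":1},{"dx":0.144,"dy":-0.188,"dz":0,"az":-37.3,"jaw":1},{"dx":0.18,"dy":-0.235,"dz":0,"az":-46.6,"jaw":1}]' 40
python3 -c "
from h import *
st()"
```

```text
t 1.4 pos [0.2211 0.5036 0.2313] F [ 0.7 -0.1  0.2] gap 0.999
[[ 0.916  0.     0.402]
 [-0.402 -0.     0.916]
 [ 0.    -1.    -0.   ]]
j [-1.199  0.311  0.014  1.512 -0.004  1.319 -0.027]$[0]: bad value
```

```bash
python3 -m pendant '[{"dx":0.036,"dy":-0.047,"dz":0.0,"ax":0.0,"ay":0.0,"az":-9.3,"jaw":1.0},{"dx":0.072,"dy":-0.094,"dz":0.0,"ax":0.0,"ay":0.0,"az":-18.6,"jaw":1.0},{"dx":0.108,"dy":-0.141,"dz":0.0,"ax":0.0,"ay":0.0,"az":-28.0,"jaw":1.0},{"dx":0.144,"dy":-0.188,"dz":0.0,"ax":0.0,"ay":0.0,"az":-37.3,"jaw":1.0},{"dx":0.18,"dy":-0.235,"dz":0.0,"ax":0.0,"ay":0.0,"az":-46.6,"jaw":1.0}]' 40
python3 -c "
from h import *
st()"
```

```text
time: 2.02
position: [0.4021, 0.2671, 0.2316]
tcp_rot: [0.578, -0.577, 0.409, -0.409]
force: [0.8, -0.6, 1.3]
finger_gap: 0.997
t 2.025 pos [0.4021 0.2671 0.2316] F [ 0.8 -0.6  1.3] gap 0.997
[[ 0.332  0.001  0.943]
 [-0.943  0.001  0.332]
 [-0.001 -1.     0.001]]
j [-0.881  0.172  0.302  1.697 -0.053  1.28  -0.229]
```

```bash
python3 -m pendant '[{"dx":0.03,"dy":-0.038,"dz":-0.02,"ax":0.0,"ay":0.0,"az":0.3,"jaw":1.0},{"dx":0.06,"dy":-0.078,"dz":-0.05,"ax":0.0,"ay":0.0,"az":0.3,"jaw":1.0},{"dx":0.085,"dy":-0.112,"dz":-0.09,"ax":0.0,"ay":0.0,"az":0.3,"jaw":1.0},{"dx":0.0974,"dy":-0.1256,"dz":-0.14,"ax":0.0,"ay":0.0,"az":0.3,"jaw":1.0},{"dx":0.0974,"dy":-0.1256,"dz":-0.16,"ax":0.0,"ay":0.0,"az":0.3,"jaw":1.0}]' 40
python3 -c "
from h import *
o,m=st()
s=capture('side');t=capture('top')
a=proj(s,[[.4995,.1415,.0155],[.488,.1735,.028],[.488+.11*.337,.1735-.11*.9415,.028],o['position']])
print(a)
b=proj(t,[[.4995,.1415,.0155]]);print(b)
f=lambda im,c:cv2.resize(im[int(c[1])-60:int(c[1])+60,int(c[0])-65:int(c[0])+65],None,fx=3,fy=3,interpolation=2)
cv2.imwrite('pics/g1.png',np.hstack([f(s['color'],a[0]),f(t['color'],b[0])]))
"
```

```text
time: 2.65
position: [0.4986, 0.1384, 0.0688]
tcp_rot: [-0.576, 0.579, -0.409, 0.408]
force: [-0.1, 0.9, 0.1]
finger_gap: 1.004
t 2.65 pos [0.4986 0.1384 0.0688] F [-0.1  0.9  0.1] gap 1.004
[[ 0.333 -0.003  0.943]
 [-0.943 -0.002  0.333]
 [ 0.001 -1.    -0.004]]
j [-0.598  0.417  0.379  1.827 -0.185  0.936  0.202]
[[276.78557793 262.88914743]
 [266.37339813 251.27542195]
 [299.95974993 276.3407066 ]
 [275.38988068 245.88961178]]
[[269.98380543 280.10779532]]
```

View pics/g1.png

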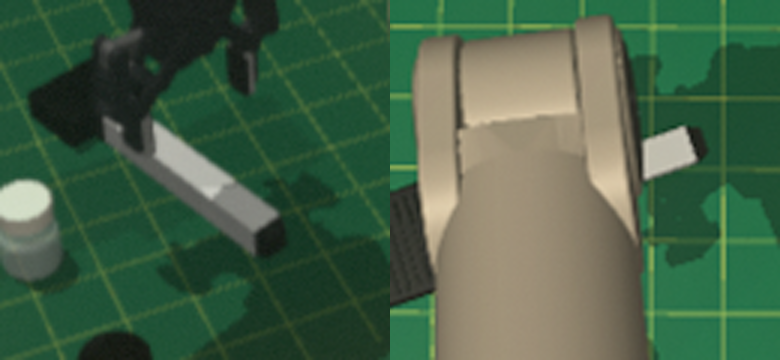

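```bash
python3 -m pendant '[{"dx":0.001,"dy":0.0035,"dz":-0.02,"ax":0.0,"ay":0.0,"az":0.2,"jaw":1.0},{"dx":0.001,"dy":0.0035,"dz":-0.045,"ax":0.0,"ay":0.0,"az":0.2,"jaw":1.0},{"dx":0.001,"dy":0.0035,"dz":-0.062,"ax":0.0,"ay":0.0,"az":0.2,"jaw":1.0},{"dx":0.001,"dy":0.0035,"dz":-0.062,"ax":0.0,"ay":0.0,"az":0.2,"jaw":1.0},{"dx":0.001,"dy":0.0035,"dz":-0.062,"ax":0.0,"ay":0.0,"az":0.2,"jaw":0.6}]' 40
python3 -c "
from h import *
st()"
```

```text
time: 3.38
position: [0.4993, 0.1443, 0.008]
tcp_rot: [-0.578, 0.58, -0.407, 0.406]
force: [-0.3, -0.6, 0.9]
finger_gap: 0.818
t 3.375 pos [0.4993 0.1443 0.008 ] F [-0.3 -0.6  0.9] gap 0.818
[[ 0.34  -0.003  0.941]
 [-0.941 -0.001  0.34 ]
 [-0.    -1.    -0.003]]
j [-0.579  0.509  0.347  1.87  -0.232  0.806  0.236]
```

```bash
python3 -m pendant '[{"dx":0.001,"dy":-0.0015,"dz":0.0,"ax":0.0,"ay":0.0,"az":0.0,"jaw":0.5},{"dx":0.001,"dy":-0.0015,"dz":0.0,"ax":0.0,"ay":0.0,"az":0.0,"jaw":0.35},{"dx":0.001,"dy":-0.0015,"dz":0.0,"ax":0.0,"ay":0.0,"az":0.0,"jaw":0.15},{"dx":0.001,"dy":-0.0015,"dz":0.0,"ax":0.0,"ay":0.0,"az":0.0,"jaw":0.15},{"dx":0.001,"dy":-0.0015,"dz":0.0,"ax":0.0,"ay":0.0,"az":0.0,"jaw":0.15}]' 40
python3 -c "
from h import *
st()"
```

```text
time: 4.0
position: [0.5006, 0.1425, 0.0092]
tcp_rot: [-0.578, 0.579, -0.407, 0.406]
force: [-2.0, -1.4, 6.5]
finger_gap: 0.283
t 4.0 pos [0.5006 0.1425 0.0092] F [-2.  -1.4  6.5] gap 0.283
[[ 0.34  -0.003  0.941]
 [-0.941 -0.     0.34 ]
 [-0.    -1.    -0.003]]
j [-0.575  0.508  0.348  1.867 -0.232  0.809  0.24 ]
```

```bash
python3 -m pendant '[{"dx":0.0,"dy":0.0,"dz":0.01,"ax":0.0,"ay":0.0,"az":0.0,"jaw":0.15},{"dx":0.0,"dy":0.0,"dz":0.03,"ax":0.0,"ay":0.0,"az":0.0,"jaw":0.15},{"dx":0.0,"dy":0.0,"dz":0.07,"ax":0.0,"ay":0.0,"az":0.0,"jaw":0.15},{"dx":0.0,"dy":0.0,"dz":0.11,"ax":0.0,"ay":0.0,"az":0.0,"jaw":0.15},{"dx":0.0,"dy":0.0,"dz":0.115,"ax":0.0,"ay":0.0,"az":0.0,"jaw":0.15}]' 40
python3 -c "
from h import *
st()"
```

```text
time: 4.62
position: [0.5029, 0.143, 0.1273]
tcp_rot: [0.58, -0.577, 0.406, -0.407]
force: [1.5, 0.9, -2.8]
finger_gap: 0.282
t 4.625 pos [0.5029 0.143  0.1273] F [ 1.5  0.9 -2.8] gap 0.282
[[ 0.339  0.004  0.941]
 [-0.941  0.002  0.339]
 [-0.    -1.     0.004]]
j [-0.62   0.35   0.397  1.757 -0.153  1.061  0.176]
```

```bash
python3 -m pendant '[{"dx":-0.001,"dy":-0.03,"dz":0.0,"ax":0.0,"ay":0.0,"az":-1.0,"jaw":0.15},{"dx":-0.002,"dy":-0.09,"dz":0.0,"ax":0.0,"ay":0.0,"az":-2.5,"jaw":0.15},{"dx":-0.003,"dy":-0.15,"dz":0.0,"ax":0.0,"ay":0.0,"az":-4.0,"jaw":0.15},{"dx":-0.004,"dy":-0.2,"dz":0.0,"ax":0.0,"ay":0.0,"az":-4.8,"jaw":0.15},{"dx":-0.004,"dy":-0.225,"dz":0.0,"ax":0.0,"ay":0.0,"az":-4.8,"jaw":0.15}]' 40
cat > look.py <<'E'
from fit import *
import sys
o,m=st(); s=capture('side');t=capture('top')
for n in ("lamp_tube","lamp_catch","sleeve_mouth","sleeve_hole"):
    a=mark_of(s,n);b=mark_of(t,n)
    print(n,[round(x["conf"],2) for x in a[:1]+b[:1]],tri(s,a[0]["at"],t,b[0]["at"]) if a and b else "")
M=np.array([.5255,-.203,.13])
def f(p):
    c=proj(p,[M])[0].astype(int); return cv2.resize(p['color'][c[1]-75:c[1]+45,c[0]-80:c[0]+50],None,fx=3,fy=3,interpolation=2),c-[80,75]
(a,ca),(b,cb)=f(s),f(t); print("crop origins side,top",ca,cb)
cv2.imwrite(sys.argv[1],np.hstack([a,b]))
E
python3 look.py pics/i1.png
```

```text
time: 5.25
position: [0.4968, -0.0861, 0.1258]
tcp_rot: [0.56, -0.56, 0.432, -0.432]
force: [1.2, 0.7, -3.4]
finger_gap: 0.281
t 5.25 pos [ 0.4968 -0.0861  0.1258] F [ 1.2  0.7 -3.4] gap 0.281
[[ 0.254  0.001  0.967]
 [-0.967 -0.     0.254]
 [ 0.    -1.     0.001]]
j [-0.273  0.329  0.515  1.808 -0.184  1.052  0.568]
lamp_tube [0.55, 0.7] (array([ 0.4908, -0.0562,  0.1264]), np.float64(0.004301815215992787))
lamp_catch [0.89, 0.89] (array([ 0.5085, -0.1026,  0.1462]), np.float64(0.0005345057496776292))
sleeve_mouth [0.92] 
sleeve_hole [0.83] 
crop origins side,top [281 263] [370 188]
```

View pics/i1.png

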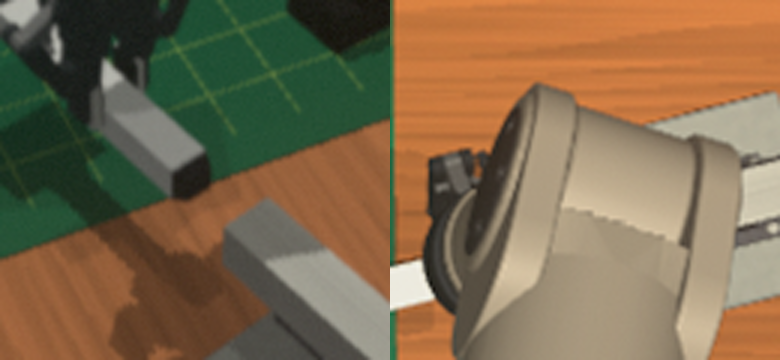

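The side crop shows the nose at about (188,178) in line with the mouth's near roof corners at (265,200) and (225,232). The wrist hides the top view. I'll zoom in on the side view to compare the nose with the mouth.

```bash
python3 - <<'E'
from fit import *
ps=[]
for i in range(4):
    s=capture('side'); ps.append(observe()["position"])
print("pos",np.mean(ps,0))
o,m=st(); p=np.mean(ps,0); d=m[:,0]; l=m[:,2]; up=np.array([0,0,1.])
ax=p.copy(); ax[2]=p[2]+.0065   # tube axis at grip
N=[ax+d*(.110-.033)+l*a+up*b for a in(.0125,-.0125) for b in(.0125,-.0125)]+[ax+d*(.120-.033)+l*a+up*b for a in(.0085,-.0085) for b in(.0085,-.0085)]
y=np.radians(-75);D=np.array([np.cos(y),np.sin(y),0]);L=np.array([-D[1],D[0],0])
M=np.array([.5255,-.203,.13]); S=[M+L*a+up*b for a in(.0165,-.0165) for b in(.0165,-.0165)]+[M+D*.125+L*a+up*.0165 for a in(.0165,-.0165)]
nu=proj(s,N);su=proj(s,S)
x0,y0=325,300; f=8
im=cv2.resize(s["color"][y0:y0+75,x0:x0+100],None,fx=f,fy=f,interpolation=cv2.INTER_CUBIC)
for u in nu: cv2.circle(im,tuple(((u+.5-[x0,y0])*f).astype(int)),3,(0,0,255),1)
for u in su: cv2.circle(im,tuple(((u+.5-[x0,y0])*f).astype(int)),3,(0,255,0),1)
cv2.imwrite("pics/z1.png",im)
print("nose px",nu);print("sleeve px",su)
e=1e-3;b0=proj(s,[M])[0];print("px per mm lat,along,up",[(proj(s,[M+v*e])[0]-b0) for v in(L,D,up)])
E
```

```text
pos [ 0.499  -0.0813  0.1272]
t 5.95 pos [ 0.499  -0.0816  0.1273] F [ 0.5  0.4 -3.6] gap 0.282
[[ 0.26   0.004  0.966]
 [-0.966  0.002  0.26 ]
 [-0.    -1.     0.004]]
j [-0.278  0.328  0.511  1.805 -0.185  1.052  0.565]
nose px [[351.1351 310.0686]
 [350.7866 319.6078]
 [340.1366 317.2466]
 [339.9681 326.7758]
 [353.2284 316.1481]
 [352.9653 322.6326]
 [345.7564 321.0841]
 [345.5768 327.5632]]
sleeve px [[369.1505 326.956 ]
 [368.2773 339.4669]
 [354.4113 336.9526]
 [353.8588 349.4334]
 [424.5095 375.142 ]
 [409.5161 386.8041]]
px per mm lat,along,up [array([ 0.4415, -0.3023]), array([0.4038, 0.3622]), array([ 0.0217, -0.3789])]
```

View pics/z1.png

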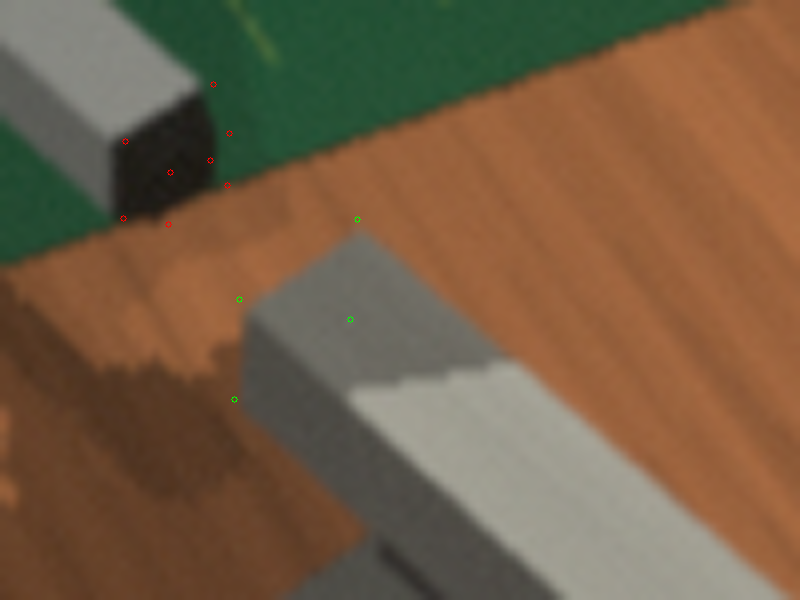

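```bash
python3 -m pendant '[{"dx":-0.003,"dy":-0.001,"dz":-0.002,"ax":0.0,"ay":0.0,"az":0.0,"jaw":0.15},{"dx":-0.0053,"dy":-0.0014,"dz":-0.0035,"ax":0.0,"ay":0.0,"az":0.0,"jaw":0.15},{"dx":-0.0053,"dy":-0.0014,"dz":-0.0035,"ax":0.0,"ay":0.0,"az":0.0,"jaw":0.15},{"dx":-0.0053,"dy":-0.0014,"dz":-0.0035,"ax":0.0,"ay":0.0,"az":0.0,"jaw":0.15},{"dx":-0.0053,"dy":-0.0014,"dz":-0.0035,"ax":0.0,"ay":0.0,"az":0.0,"jaw":0.15}]' 40
python3 - <<'E'
from fit import *
o,m=st()
t=capture('top'); t1=cv2.imread("pics/t1.png")
p=np.array(o["position"]);d=m[:,0];l=m[:,2];up=np.array([0,0,1.])
ax=p.copy();ax[2]=.13
N=[ax+d*(k-.033)+l*a+up*.0125 for k,a in((-.07,.0125),(-.07,-.0125),(-.07,.037),(-.07,-.037),(-.125,.037),(-.125,-.037),(0,.0125),(0,-.0125))]
y=np.radians(-75);D=np.array([np.cos(y),np.sin(y),0]);L=np.array([-D[1],D[0],0]);M=np.array([.5252,-.206,.13])
S=[M+D*k+L*a+up*.0165 for k in(0,.125) for a in(.0165,-.0165)]
nu=proj(t,N);su=proj(t,S);print(nu,su)
f=6
def z(im,x0,y0,U,c,w=66):
    im=cv2.resize(im[y0:y0+90,x0:x0+w],None,fx=f,fy=f,interpolation=cv2.INTER_CUBIC)
    for u in U: cv2.circle(im,tuple(((u+.5-[x0,y0])*f).astype(int)),2,c,-1)
    return im
c=nu.mean(0).astype(int)-[33,45]; e=su.mean(0).astype(int)-[33,45]-[8,0]; print(c,e)
cv2.imwrite("pics/z2.png",np.hstack([z(t["color"],*c,nu,(0,0,255)),z(t1,*e,su,(0,0,255))]))
E
```

```text
time: 6.58
position: [0.4939, -0.083, 0.1239]
tcp_rot: [0.563, -0.56, 0.429, -0.431]
force: [-1.2, -0.6, -3.6]
finger_gap: 0.277
t 6.575 pos [ 0.4939 -0.083   0.1239] F [-1.2 -0.6 -3.6] gap 0.277
[[ 0.26   0.004  0.966]
 [-0.966  0.002  0.26 ]
 [-0.    -1.     0.004]]
j [-0.277  0.322  0.512  1.822 -0.183  1.04   0.569]
[[332.0742 287.3032]
 [335.6395 300.5658]
 [328.5988 274.3747]
 [339.1522 313.6326]
 [299.5888 282.0512]
 [309.9416 321.4889]
 [368.8297 277.5246]
 [372.48   290.7106]] [[452.0111 254.0564]
 [457.1011 271.3111]
 [516.1322 237.111 ]
 [521.4227 254.1891]]
[302 248] [445 209]
```

View pics/z2.png

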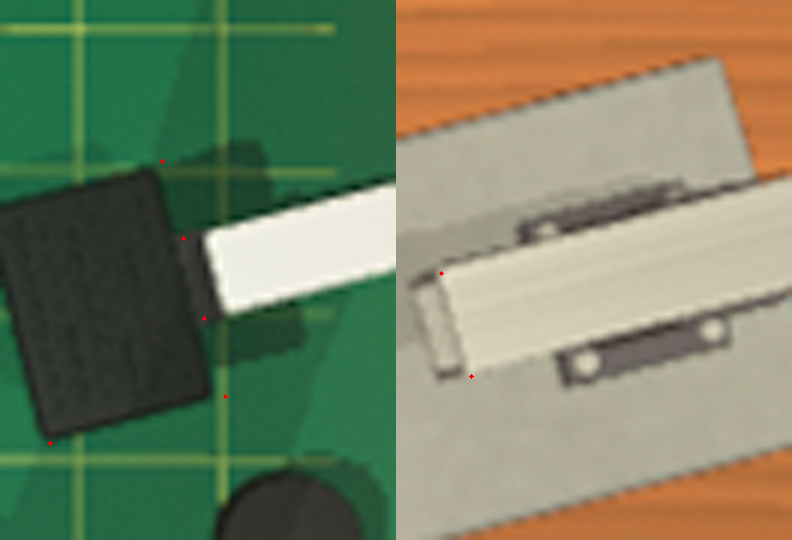

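The top view shows the tube and sleeve in line: the tube centre at the junction, (337.8,293.6), and the mouth centre, (454.6,262.8), give a slope of -0.264, matching the sleeve's own slope. I'll insert slowly.

```bash
python3 -m pendant '[{"dx":0.0024,"dy":-0.0118,"dz":0.0,"ax":0.0,"ay":0.0,"az":0.0,"jaw":0.15},{"dx":0.0055,"dy":-0.0234,"dz":0.0,"ax":0.0,"ay":0.0,"az":0.0,"jaw":0.15},{"dx":0.0086,"dy":-0.035,"dz":0.0,"ax":0.0,"ay":0.0,"az":0.0,"jaw":0.15},{"dx":0.0102,"dy":-0.0408,"dz":0.0,"ax":0.0,"ay":0.0,"az":0.0,"jaw":0.15},{"dx":0.0117,"dy":-0.0466,"dz":0.0,"ax":0.0,"ay":0.0,"az":0.0,"jaw":0.15}]' 40
python3 look.py pics/i2.png
```

```text
time: 7.25
position: [0.5056, -0.1301, 0.1238]
tcp_rot: [0.563, -0.56, 0.429, -0.431]
force: [-0.6, 0.5, -3.1]
finger_gap: 0.286
t 7.25 pos [ 0.5056 -0.1301  0.1238] F [-0.6  0.5 -3.1] gap 0.286
[[ 0.26   0.004  0.966]
 [-0.966  0.002  0.26 ]
 [-0.001 -1.     0.004]]
j [-0.187  0.367  0.525  1.766 -0.211  1.061  0.675]
lamp_tube [0.8, 0.97] (array([ 0.499 , -0.0971,  0.1326]), np.float64(0.008259077662771036))
lamp_catch [0.64, 0.84] (array([ 0.5188, -0.1395,  0.1384]), np.float64(0.004812651860359539))
sleeve_mouth [0.79] 
sleeve_hole [0.65] 
crop origins side,top [281 263] [370 188]
```

View pics/i2.png

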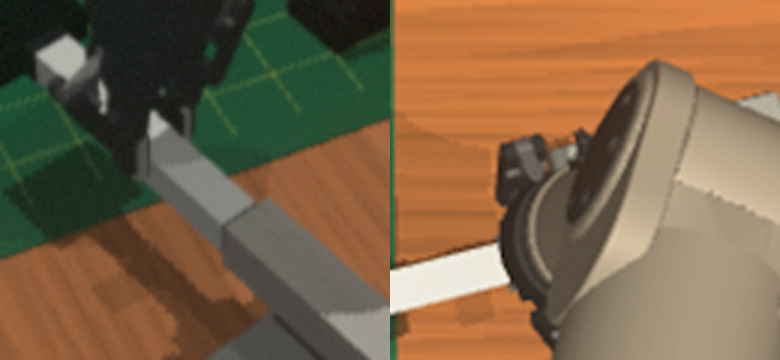

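The side crop shows the dark nose already inside the mouth at (240,215), centred, with no contact force. I'll go on slowly.

```bash
python3 -m pendant '[{"dx":0.0013,"dy":-0.0048,"dz":0.0,"ax":0.0,"ay":0.0,"az":0.0,"jaw":0.15},{"dx":0.0026,"dy":-0.0097,"dz":0.0,"ax":0.0,"ay":0.0,"az":0.0,"jaw":0.15},{"dx":0.0039,"dy":-0.0145,"dz":0.0,"ax":0.0,"ay":0.0,"az":0.0,"jaw":0.15},{"dx":0.0052,"dy":-0.0193,"dz":0.0,"ax":0.0,"ay":0.0,"az":0.0,"jaw":0.15},{"dx":0.0052,"dy":-0.0193,"dz":0.0,"ax":0.0,"ay":0.0,"az":0.0,"jaw":0.15}]' 40
```

```text
time: 8.38
position: [0.5112, -0.1494, 0.124]
tcp_rot: [0.563, -0.56, 0.429, -0.431]
force: [1.1, -0.2, -3.4]
finger_gap: 0.286
```

```bash
python3 -c "
from h import *
st(); o=observe(); print(o['moment'])"
```

```text
t 8.375 pos [ 0.5112 -0.1494  0.124 ] F [ 1.1 -0.2 -3.4] gap 0.286
[[ 0.26   0.005  0.966]
 [-0.966  0.001  0.26 ]
 [ 0.    -1.     0.005]]
j [-0.15   0.388  0.528  1.739 -0.222  1.07   0.715]
[-0.08187391 -0.25913782  0.10674867]
```

```bash
python3 -m pendant '[{"dx":0.0016,"dy":-0.006,"dz":0.0,"ax":0.0,"ay":0.0,"az":0.0,"jaw":0.15},{"dx":0.0032,"dy":-0.012,"dz":0.0,"ax":0.0,"ay":0.0,"az":0.0,"jaw":0.15},{"dx":0.0048,"dy":-0.018,"dz":0.0,"ax":0.0,"ay":0.0,"az":0.0,"jaw":0.15},{"dx":0.0064,"dy":-0.024,"dz":0.0,"ax":0.0,"ay":0.0,"az":0.0,"jaw":0.15},{"dx":0.0064,"dy":-0.024,"dz":0.0,"ax":0.0,"ay":0.0,"az":0.0,"jaw":0.15}]' 40
```

```text
time: 9.0
position: [0.5179, -0.1744, 0.1242]
tcp_rot: [0.562, -0.56, 0.429, -0.432]
force: [1.8, 0.5, -3.6]
finger_gap: 0.283
```

```bash
python3 -m pendant '[{"dx":0.0009,"dy":-0.0034,"dz":0.0,"ax":0.0,"ay":0.0,"az":0.0,"jaw":0.15},{"dx":0.0018,"dy":-0.0068,"dz":0.0,"ax":0.0,"ay":0.0,"az":0.0,"jaw":0.15},{"dx":0.0027,"dy":-0.0101,"dz":0.0,"ax":0.0,"ay":0.0,"az":0.0,"jaw":0.15},{"dx":0.0036,"dy":-0.0135,"dz":0.0,"ax":0.0,"ay":0.0,"az":0.0,"jaw":0.15},{"dx":0.0036,"dy":-0.0135,"dz":0.0,"ax":0.0,"ay":0.0,"az":0.0,"jaw":0.15}]' 40
python3 look.py pics/i3.png
```

```text
time: 9.62
position: [0.5217, -0.1885, 0.1243]
tcp_rot: [0.562, -0.56, 0.429, -0.432]
force: [1.3, 0.1, -3.2]
finger_gap: 0.284
t 9.625 pos [ 0.5217 -0.1885  0.1243] F [ 1.3  0.1 -3.2] gap 0.284
[[ 0.259  0.006  0.966]
 [-0.966 -0.001  0.259]
 [ 0.002 -1.     0.006]]
j [-0.077  0.432  0.533  1.679 -0.244  1.091  0.789]
lamp_tube [0.77, 0.93] (array([ 0.5147, -0.1563,  0.1278]), np.float64(0.0001617298281885192))
lamp_catch [0.55, 0.64] (array([ 0.532 , -0.1993,  0.1403]), np.float64(0.0023038369079970947))
sleeve_mouth [0.55, 0.75] (array([ 0.5263, -0.1998,  0.1327]), np.float64(0.0012180309867818315))
sleeve_hole [0.73] 
crop origins side,top [281 263] [370 188]
```

View pics/i3.png

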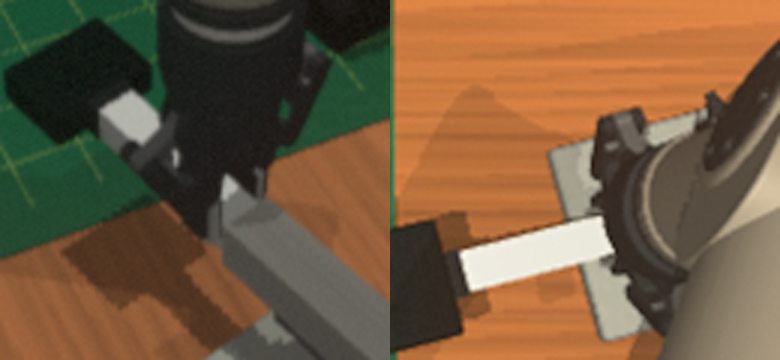

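The side crop shows the near finger at (212,238), about 6–7 mm short of the rim. Advancing in small steps.

```bash
python3 -m pendant '[{"dx":0.0003,"dy":-0.001,"dz":0.0,"ax":0.0,"ay":0.0,"az":0.0,"jaw":0.15},{"dx":0.0005,"dy":-0.002,"dz":0.0,"ax":0.0,"ay":0.0,"az":0.0,"jaw":0.15},{"dx":0.0008,"dy":-0.003,"dz":0.0,"ax":0.0,"ay":0.0,"az":0.0,"jaw":0.15},{"dx":0.001,"dy":-0.004,"dz":0.0,"ax":0.0,"ay":0.0,"az":0.0,"jaw":0.15},{"dx":0.001,"dy":-0.004,"dz":0.0,"ax":0.0,"ay":0.0,"az":0.0,"jaw":0.15}]' 40
```

```text
time: 10.75
position: [0.5226, -0.192, 0.1242]
tcp_rot: [0.562, -0.56, 0.429, -0.432]
force: [1.3, 0.3, -3.1]
finger_gap: 0.281
```

```bash
python3 -m pendant '[{"dx":0.0002,"dy":-0.0005,"dz":0.0,"ax":0.0,"ay":0.0,"az":0.0,"jaw":0.15},{"dx":0.0003,"dy":-0.001,"dz":0.0,"ax":0.0,"ay":0.0,"az":0.0,"jaw":0.15},{"dx":0.0004,"dy":-0.0015,"dz":0.0,"ax":0.0,"ay":0.0,"az":0.0,"jaw":0.15},{"dx":0.0005,"dy":-0.002,"dz":0.0,"ax":0.0,"ay":0.0,"az":0.0,"jaw":0.15},{"dx":0.0005,"dy":-0.002,"dz":0.0,"ax":0.0,"ay":0.0,"az":0.0,"jaw":0.15}]' 40
python3 -c "
from fit import *
o,m=st(); s=capture('side'); print(s['color'].shape)
x0,y0=315,295
cv2.imwrite('pics/z3.png',cv2.resize(s['color'][y0:y0+70,x0:x0+90],None,fx=8,fy=8,interpolation=2))
"
```

```text
time: 11.38
position: [0.5231, -0.1937, 0.1242]
tcp_rot: [0.562, -0.56, 0.429, -0.432]
force: [0.6, 1.9, -2.2]
finger_gap: 0.283
t 11.375 pos [ 0.5231 -0.1937  0.1242] F [ 0.6  1.9 -2.2] gap 0.283
[[ 0.259  0.006  0.966]
 [-0.966  0.     0.259]
 [ 0.001 -1.     0.006]]
j [-0.066  0.438  0.533  1.67  -0.248  1.095  0.8  ]
(480, 640, 3)
```

View pics/z3.png

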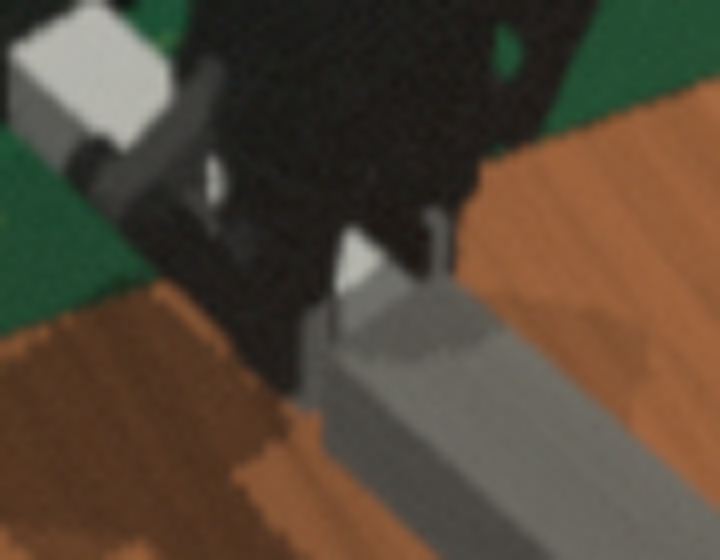

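The pads are now just at the rim, with about 2 N of resistance, so the front part of the catch is inside. Opening here, then I'll move back along the tube.

```bash
python3 -m pendant '[{"dx":0.0,"dy":0.0,"dz":0.0,"ax":0.0,"ay":0.0,"az":0.0,"jaw":0.4},{"dx":0.0,"dy":0.0,"dz":0.0,"ax":0.0,"ay":0.0,"az":0.0,"jaw":0.5},{"dx":0.0,"dy":0.0,"dz":0.0,"ax":0.0,"ay":0.0,"az":0.0,"jaw":0.6},{"dx":0.0,"dy":0.0,"dz":0.0,"ax":0.0,"ay":0.0,"az":0.0,"jaw":0.6},{"dx":0.0,"dy":0.0,"dz":0.0,"ax":0.0,"ay":0.0,"az":0.0,"jaw":0.6}]' 40
python3 look.py pics/i4.png
```

```text
time: 12.05
position: [0.5231, -0.1939, 0.1243]
tcp_rot: [0.562, -0.56, 0.429, -0.432]
force: [1.4, -0.2, -0.5]
finger_gap: 0.602
t 12.05 pos [ 0.5231 -0.1939  0.1243] F [ 1.4 -0.2 -0.5] gap 0.602
[[ 0.259  0.006  0.966]
 [-0.966  0.     0.259]
 [ 0.001 -1.     0.006]]
j [-0.066  0.438  0.533  1.669 -0.248  1.095  0.8  ]
lamp_tube [0.78, 0.84] (array([ 0.5139, -0.156 ,  0.1244]), np.float64(0.004681411319321954))
lamp_catch [0.62] 
sleeve_mouth [0.85, 0.83] (array([ 0.5247, -0.1987,  0.1301]), np.float64(0.0009450760713125246))
sleeve_hole [0.77] 
crop origins side,top [281 263] [370 188]
```

View pics/i4.png

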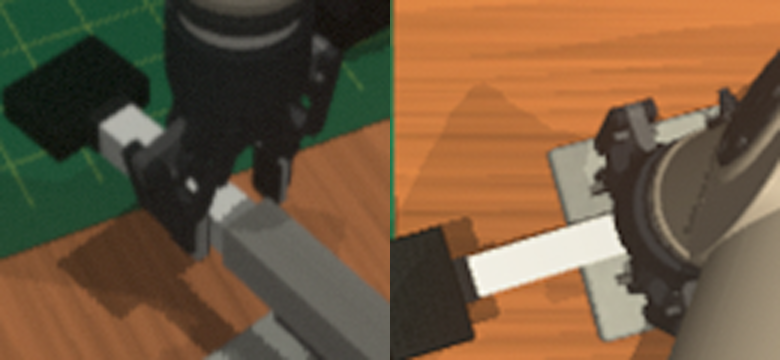

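The side crop shows the fingers clear of the tube and the tube still held in the sleeve at (235,210). I've viewed 11 pictures. Now moving back 58 mm along the tube and regripping.

```bash
python3 -m pendant '[{"dx":-0.003,"dy":0.011,"dz":0.0,"ax":0.0,"ay":0.0,"az":0.0,"jaw":0.6},{"dx":-0.0075,"dy":0.028,"dz":0.0,"ax":0.0,"ay":0.0,"az":0.0,"jaw":0.6},{"dx":-0.012,"dy":0.045,"dz":0.0,"ax":0.0,"ay":0.0,"az":0.0,"jaw":0.6},{"dx":-0.015,"dy":0.056,"dz":0.0,"ax":0.0,"ay":0.0,"az":0.0,"jaw":0.6},{"dx":-0.015,"dy":0.056,"dz":0.0,"ax":0.0,"ay":0.0,"az":0.0,"jaw":0.6}]' 40
cat > trk.py <<'E'
from fit import *
# head-front junction of tube in top view: fit white tube strip rear end; report along/lat in mouth frame
st(); t=capture('top'); s=capture('side')
y=np.radians(-75);D=np.array([np.cos(y),np.sin(y),0]);L=np.array([-D[1],D[0],0]);M=np.array([.5252,-.206,.13])
for n in("lamp_tube","lamp_catch"):
    for p,c in((s,"side"),(t,"top")):
        for r in mark_of(p,n)[:1]:
            X=onz(p,r["at"],.13)-M; print(n,c,round(r["conf"],2),"along %.1f lat %.1f mm"%(X@D*1e3,X@L*1e3))
hsv=cv2.cvtColor(t["color"],cv2.COLOR_BGR2HSV); k=proj(t,[M-D*.09+[0,0,.0125]])[0].astype(int)
dark=[]
for i in range(-140,0):
    P=proj(t,[M+D*i*1e-3+[0,0,.0125]])[0]; dark.append(hsv[int(P[1]),int(P[0]),2])
dark=np.array(dark); j=np.nonzero(dark>150)[0]; print("white tube from along",(j[0]-140) if len(j) else None,"mm; V:",dark[::7])
E
python3 trk.py
```

```text
time: 13.18
position: [0.5081, -0.136, 0.1243]
tcp_rot: [0.563, -0.56, 0.428, -0.431]
force: [-0.3, -0.3, 0.5]
finger_gap: 0.602
t 13.175 pos [ 0.5081 -0.136   0.1243] F [-0.3 -0.3  0.5] gap 0.602
[[ 0.262  0.006  0.965]
 [-0.965  0.001  0.262]
 [ 0.001 -1.     0.006]]
j [-0.177  0.373  0.527  1.757 -0.215  1.063  0.689]
lamp_tube side 0.62 along -48.6 lat -1.7 mm
lamp_catch side 0.75 along -10.7 lat 17.5 mm
white tube from along -109 mm; V: [ 47  45  45  52  53 240 239 239 117  49  67 137  94  94  88  88  88  87
  95 214]
```

```bash
python3 -m pendant '[{"dx":0.0,"dy":0.0,"dz":0.0,"ax":0.0,"ay":0.0,"az":0.0,"jaw":0.45},{"dx":0.0,"dy":0.0,"dz":0.0,"ax":0.0,"ay":0.0,"az":0.0,"jaw":0.35},{"dx":0.0,"dy":0.0,"dz":0.0,"ax":0.0,"ay":0.0,"az":0.0,"jaw":0.25},{"dx":0.0,"dy":0.0,"dz":0.0,"ax":0.0,"ay":0.0,"az":0.0,"jaw":0.15},{"dx":0.0,"dy":0.0,"dz":0.0,"ax":0.0,"ay":0.0,"az":0.0,"jaw":0.15}]' 40
python3 trk.py
```

```text
time: 14.1
position: [0.5079, -0.139, 0.1243]
tcp_rot: [0.562, -0.56, 0.429, -0.433]
force: [-1.1, -1.1, 0.9]
finger_gap: 0.28
t 14.1 pos [ 0.5079 -0.139   0.1243] F [-1.1 -1.1  0.9] gap 0.28
[[ 0.258  0.006  0.966]
 [-0.966 -0.001  0.258]
 [ 0.002 -1.     0.005]]
j [-0.173  0.374  0.529  1.756 -0.214  1.063  0.689]
lamp_tube side 0.97 along -40.7 lat -4.7 mm
lamp_catch side 0.62 along 4.6 lat 11.4 mm
white tube from along -109 mm; V: [ 47  46  48  53  55 240 239 239 242  50  62  77  91  96  91  89  88  88
  89 173]
```

```bash
python3 -m pendant '[{"dx":0.0005,"dy":-0.002,"dz":0.0005,"ax":0.0,"ay":0.0,"az":0.0,"jaw":0.15},{"dx":0.0011,"dy":-0.004,"dz":0.001,"ax":0.0,"ay":0.0,"az":0.0,"jaw":0.15},{"dx":0.0016,"dy":-0.006,"dz":0.001,"ax":0.0,"ay":0.0,"az":0.0,"jaw":0.15},{"dx":0.0021,"dy":-0.008,"dz":0.001,"ax":0.0,"ay":0.0,"az":0.0,"jaw":0.15},{"dx":0.0026,"dy":-0.0097,"dz":0.001,"ax":0.0,"ay":0.0,"az":0.0,"jaw":0.15}]' 40
python3 trk.py
```

```text
time: 15.02
position: [0.5094, -0.1447, 0.1247]
tcp_rot: [0.563, -0.559, 0.431, -0.43]
force: [-4.7, 5.8, 4.2]
finger_gap: 0.281
t 15.025 pos [ 0.5094 -0.1447  0.1247] F [-4.7  5.8  4.2] gap 0.281
[[ 0.26   0.002  0.966]
 [-0.966  0.006  0.26 ]
 [-0.005 -1.     0.003]]
j [-0.156  0.384  0.527  1.742 -0.223  1.075  0.709]
lamp_tube side 0.56 along -38.2 lat -0.4 mm
lamp_tube top 0.46 along -223.0 lat -86.5 mm
lamp_catch side 0.95 along 4.9 lat 10.4 mm
white tube from along -104 mm; V: [ 45  46  48  48  55  90 240 239 239 242  45  55  64 155  96  95  89  88
  88  87]
```

```bash
python3 -m pendant '[{"dx":0.0005,"dy":-0.004,"dz":0.001,"ax":0.0,"ay":0.0,"az":0.0,"jaw":0.15},{"dx":0.0009,"dy":-0.0062,"dz":0.0015,"ax":0.0,"ay":0.0,"az":0.0,"jaw":0.15},{"dx":0.0014,"dy":-0.0082,"dz":0.0015,"ax":0.0,"ay":0.0,"az":0.0,"jaw":0.15},{"dx":0.0019,"dy":-0.0102,"dz":0.0015,"ax":0.0,"ay":0.0,"az":0.0,"jaw":0.15},{"dx":0.0024,"dy":-0.012,"dz":0.0015,"ax":0.0,"ay":0.0,"az":0.0,"jaw":0.15}]' 40
python3 trk.py
```

```text
time: 15.95
position: [0.5123, -0.1562, 0.1258]
tcp_rot: [0.564, -0.559, 0.431, -0.43]
force: [0.8, 4.0, -3.0]
finger_gap: 0.28
t 15.95 pos [ 0.5123 -0.1562  0.1258] F [ 0.8  4.  -3. ] gap 0.28
[[ 0.26   0.003  0.966]
 [-0.966  0.006  0.26 ]
 [-0.005 -1.     0.004]]
j [-0.134  0.395  0.529  1.724 -0.229  1.083  0.733]
lamp_tube side 0.58 along -24.7 lat -1.9 mm
lamp_tube top 0.79 along -33.0 lat 1.1 mm
lamp_catch side 0.86 along 14.1 lat 12.9 mm
lamp_catch top 0.15 along -548.7 lat -44.1 mm
white tube from along -92 mm; V: [ 46  44  45  46  45  48  60 184 239 238 238 241  49  52  58 130  95  96
  93  87]
```

```bash
python3 -m pendant '[{"dx":0.0009,"dy":-0.0035,"dz":0.0,"ax":0.0,"ay":0.0,"az":0.0,"jaw":0.15},{"dx":0.0018,"dy":-0.0065,"dz":0.0,"ax":0.0,"ay":0.0,"az":0.0,"jaw":0.15},{"dx":0.0026,"dy":-0.0097,"dz":0.0,"ax":0.0,"ay":0.0,"az":0.0,"jaw":0.15},{"dx":0.0034,"dy":-0.0126,"dz":0.0,"ax":0.0,"ay":0.0,"az":0.0,"jaw":0.15},{"dx":0.0042,"dy":-0.0155,"dz":0.0,"ax":0.0,"ay":0.0,"az":0.0,"jaw":0.15}]' 40
python3 trk.py
```

```text
time: 16.88
position: [0.5167, -0.1721, 0.1261]
tcp_rot: [0.563, -0.559, 0.43, -0.43]
force: [0.7, 4.0, -2.8]
finger_gap: 0.286
t 16.875 pos [ 0.5167 -0.1721  0.1261] F [ 0.7  4.  -2.8] gap 0.286
[[ 0.26   0.003  0.966]
 [-0.966  0.005  0.26 ]
 [-0.004 -1.     0.005]]
j [-0.104  0.413  0.532  1.7   -0.238  1.092  0.764]
lamp_tube side 0.66 along -10.4 lat 2.1 mm
lamp_tube top 0.95 along -16.0 lat 1.1 mm
white tube from along -75 mm; V: [ 30  49  47  47  47  46  48  48  56  87 239 238 238 238 207  52  61  63
 149  96]
```

```bash
python3 -m pendant '[{"dx":0.0005,"dy":-0.0018,"dz":0.0,"ax":0.0,"ay":0.0,"az":0.0,"jaw":0.15},{"dx":0.0008,"dy":-0.0032,"dz":0.0,"ax":0.0,"ay":0.0,"az":0.0,"jaw":0.15},{"dx":0.0011,"dy":-0.0042,"dz":0.0,"ax":0.0,"ay":0.0,"az":0.0,"jaw":0.15},{"dx":0.0014,"dy":-0.0052,"dz":0.0,"ax":0.0,"ay":0.0,"az":0.0,"jaw":0.15},{"dx":0.0016,"dy":-0.006,"dz":0.0,"ax":0.0,"ay":0.0,"az":0.0,"jaw":0.15}]' 40
python3 trk.py
```

```text
time: 17.8
position: [0.5189, -0.18, 0.1265]
tcp_rot: [0.563, -0.559, 0.429, -0.431]
force: [2.5, 2.0, -3.4]
finger_gap: 0.28
t 17.8 pos [ 0.5189 -0.18    0.1265] F [ 2.5  2.  -3.4] gap 0.28
[[ 0.26   0.005  0.966]
 [-0.966  0.002  0.26 ]
 [-0.001 -1.     0.006]]
j [-0.093  0.42   0.534  1.69  -0.24   1.093  0.776]
lamp_tube side 0.65 along -1.6 lat 4.3 mm
lamp_tube top 0.69 along -7.4 lat 0.8 mm
white tube from along -140 mm; V: [174 128  49  49  49  50  48  48  51  53  57 240 237 238 238 239  49  54
  69 117]
```

Drag has fallen and the tube sits about 42 mm further in, so the catch may have popped. I'll feel for the stop gently.

```bash
python3 -m pendant '[{"dx":0.0002,"dy":-0.0006,"dz":0.0,"ax":0.0,"ay":0.0,"az":0.0,"jaw":0.15},{"dx":0.0003,"dy":-0.0012,"dz":0.0,"ax":0.0,"ay":0.0,"az":0.0,"jaw":0.15},{"dx":0.0005,"dy":-0.0018,"dz":0.0,"ax":0.0,"ay":0.0,"az":0.0,"jaw":0.15},{"dx":0.0006,"dy":-0.0024,"dz":0.0,"ax":0.0,"ay":0.0,"az":0.0,"jaw":0.15},{"dx":0.0006,"dy":-0.0024,"dz":0.0,"ax":0.0,"ay":0.0,"az":0.0,"jaw":0.15}]' 40
python3 trk.py
```

```text
time: 18.73
position: [0.5193, -0.1816, 0.1264]
tcp_rot: [0.563, -0.559, 0.43, -0.431]
force: [1.8, 4.6, -2.5]
finger_gap: 0.283
t 18.725 pos [ 0.5193 -0.1816  0.1264] F [ 1.8  4.6 -2.5] gap 0.283
[[ 0.26   0.005  0.966]
 [-0.966  0.003  0.26 ]
 [-0.002 -1.     0.005]]
j [-0.088  0.422  0.533  1.686 -0.242  1.095  0.78 ]
lamp_tube side 0.65 along 1.2 lat -1.0 mm
lamp_tube top 0.71 along -11.2 lat -0.4 mm
white tube from along -140 mm; V: [174 164  48  49  49  49  49  50  51  48  61 244 239 238 238 238  41  51
  72  85]
```

```bash
python3 -m pendant '[{"dx":0.0004,"dy":-0.0014,"dz":0.0,"ax":0.0,"ay":0.0,"az":0.0,"jaw":0.15},{"dx":0.0006,"dy":-0.0022,"dz":0.0,"ax":0.0,"ay":0.0,"az":0.0,"jaw":0.15},{"dx":0.0008,"dy":-0.003,"dz":0.0,"ax":0.0,"ay":0.0,"az":0.0,"jaw":0.15},{"dx":0.0008,"dy":-0.003,"dz":0.0,"ax":0.0,"ay":0.0,"az":0.0,"jaw":0.15},{"dx":0.0008,"dy":-0.003,"dz":0.0,"ax":0.0,"ay":0.0,"az":0.0,"jaw":0.15}]' 40
python3 trk.py
```

```text
time: 19.65
position: [0.5193, -0.1818, 0.1263]
tcp_rot: [0.564, -0.559, 0.431, -0.429]
force: [-1.0, 8.5, 0.8]
finger_gap: 0.28
t 19.65 pos [ 0.5193 -0.1818  0.1263] F [-1.   8.5  0.8] gap 0.28
[[ 0.261  0.002  0.965]
 [-0.965  0.008  0.261]
 [-0.007 -1.     0.004]]
j [-0.083  0.425  0.531  1.682 -0.246  1.101  0.786]
lamp_tube side 0.81 along -3.3 lat 3.6 mm
lamp_tube top 0.93 along -4.5 lat 1.1 mm
white tube from along -140 mm; V: [174 175  49  48  51  48  48  49  51  48  63 245 238 238 238 238  93  50
  68  70]
```

It stopped with 8 N and no movement. Now a gentle pull back to test the lock.

```bash
python3 -m pendant '[{"dx":-0.0005,"dy":0.0019,"dz":0.0,"ax":0.0,"ay":0.0,"az":0.0,"jaw":0.15},{"dx":-0.001,"dy":0.0039,"dz":0.0,"ax":0.0,"ay":0.0,"az":0.0,"jaw":0.15},{"dx":-0.0016,"dy":0.0058,"dz":0.0,"ax":0.0,"ay":0.0,"az":0.0,"jaw":0.15},{"dx":-0.0018,"dy":0.0067,"dz":0.0,"ax":0.0,"ay":0.0,"az":0.0,"jaw":0.15},{"dx":-0.0018,"dy":0.0067,"dz":0.0,"ax":0.0,"ay":0.0,"az":0.0,"jaw":0.15}]' 40
python3 trk.py
```

```text
time: 20.58
position: [0.5184, -0.1782, 0.1268]
tcp_rot: [0.563, -0.559, 0.43, -0.431]
force: [4.8, -3.6, -5.3]
finger_gap: 0.281
t 20.575 pos [ 0.5184 -0.1782  0.1268] F [ 4.8 -3.6 -5.3] gap 0.281
[[ 0.259  0.005  0.966]
 [-0.966  0.003  0.259]
 [-0.002 -1.     0.006]]
j [-0.095  0.417  0.533  1.692 -0.24   1.093  0.773]
lamp_tube side 0.7 along -4.3 lat 1.1 mm
lamp_tube top 0.9 along -13.1 lat -0.8 mm
white tube from along -140 mm; V: [175  27  46  47  48  47  49  49  50  63  53 239 237 238 237 237  52  64
  60 155]
```

```bash
python3 -m pendant '[{"dx":-0.0008,"dy":0.0029,"dz":0.0,"ax":0.0,"ay":0.0,"az":0.0,"jaw":0.15},{"dx":-0.0013,"dy":0.0048,"dz":0.0,"ax":0.0,"ay":0.0,"az":0.0,"jaw":0.15},{"dx":-0.0016,"dy":0.0058,"dz":0.0,"ax":0.0,"ay":0.0,"az":0.0,"jaw":0.15},{"dx":-0.0016,"dy":0.0058,"dz":0.0,"ax":0.0,"ay":0.0,"az":0.0,"jaw":0.15},{"dx":-0.0016,"dy":0.0058,"dz":0.0,"ax":0.0,"ay":0.0,"az":0.0,"jaw":0.15}]' 40
python3 -c "
from h import *
st()"
```

```text
time: 21.5
position: [0.5185, -0.178, 0.1278]
tcp_rot: [0.561, -0.56, 0.427, -0.435]
force: [6.1, -6.7, -6.9]
finger_gap: 0.278
t 21.5 pos [ 0.5185 -0.178   0.1278] F [ 6.1 -6.7 -6.9] gap 0.278
[[ 0.256  0.011  0.967]
 [-0.967 -0.006  0.256]
 [ 0.008 -1.     0.009]]
j [-0.105  0.411  0.537  1.699 -0.232  1.084  0.762]
```

Locked both ways: it held at 8 N on and 8 N back, with about 3.5 mm of play. I'll relax to mid-play and release.

```bash
python3 -m pendant '[{"dx":0.0004,"dy":-0.0016,"dz":-0.001,"ax":0.0,"ay":0.0,"az":0.0,"jaw":0.15},{"dx":0.0004,"dy":-0.0016,"dz":-0.001,"ax":0.0,"ay":0.0,"az":0.0,"jaw":0.15},{"dx":0.0004,"dy":-0.0016,"dz":-0.001,"ax":0.0,"ay":0.0,"az":0.0,"jaw":0.4},{"dx":0.0004,"dy":-0.0016,"dz":-0.001,"ax":0.0,"ay":0.0,"az":0.0,"jaw":0.6},{"dx":0.0004,"dy":-0.0016,"dz":-0.001,"ax":0.0,"ay":0.0,"az":0.0,"jaw":0.8}]' 40
python3 -m pendant '[{"dx":0.0,"dy":0.0,"dz":0.0,"ax":0.0,"ay":0.0,"az":0.0,"jaw":0.8},{"dx":0.0,"dy":0.0,"dz":0.01,"ax":0.0,"ay":0.0,"az":0.0,"jaw":0.8},{"dx":0.0,"dy":0.0,"dz":0.04,"ax":0.0,"ay":0.0,"az":0.0,"jaw":0.8},{"dx":0.0,"dy":0.0,"dz":0.08,"ax":0.0,"ay":0.0,"az":0.0,"jaw":0.8},{"dx":0.0,"dy":0.0,"dz":0.12,"ax":0.0,"ay":0.0,"az":0.0,"jaw":0.8}]' 40
python3 -m pendant '[{"dx":-0.02,"dy":0.05,"dz":0.0,"ax":0.0,"ay":0.0,"az":0.0,"jaw":0.8},{"dx":-0.04,"dy":0.1,"dz":0.02,"ax":0.0,"ay":0.0,"az":0.0,"jaw":0.8},{"dx":-0.06,"dy":0.15,"dz":0.02,"ax":0.0,"ay":0.0,"az":0.0,"jaw":0.8},{"dx":-0.08,"dy":0.2,"dz":0.02,"ax":0.0,"ay":0.0,"az":0.0,"jaw":0.8},{"dx":-0.1,"dy":0.25,"dz":0.02,"ax":0.0,"ay":0.0,"az":0.0,"jaw":0.8}]' 40
python3 - <<'E'
from fit import *
st()
t=capture("top");s=capture("side")
y=np.radians(-75);D=np.array([np.cos(y),np.sin(y),0]);L=np.array([-D[1],D[0],0]);M=np.array([.5252,-.206,.13])
for n in("lamp_tube","lamp_catch","sleeve_hole","sleeve_mouth"):
    for p,c in((s,"side"),(t,"top")):
        for r in mark_of(p,n)[:1]:
            X=onz(p,r["at"],.13)-M; print(n,c,round(r["conf"],2),"along %.1f lat %.1f mm"%(X@D*1e3,X@L*1e3))
def f(p,z,w,h):
    c=proj(p,[M])[0].astype(int); return cv2.resize(p['color'][c[1]-h//2:c[1]+h//2,c[0]-w//2:c[0]+w//2],(390,390),interpolation=2)
cv2.imwrite("pics/end.png",np.hstack([f(s,0,160,160),f(t,0,110,110)]))
for n in("foam_plug","foam_block","tape_roll","sample_jar","petri_dish","stone"):
    print(n,[(round(r["conf"],2),onz(t,r["at"],0)[:2]) for r in mark_of(t,n)[:1]])
E
```

```text
time: 22.12
position: [0.5185, -0.1798, 0.127]
tcp_rot: [0.561, -0.56, 0.427, -0.435]
force: [1.0, -0.1, 1.7]
finger_gap: 0.789
time: 22.75
position: [0.5184, -0.1799, 0.2489]
tcp_rot: [0.561, -0.56, 0.427, -0.436]
force: [0.3, -0.1, -0.5]
finger_gap: 0.796
time: 23.38
position: [0.4178, 0.0714, 0.27]
tcp_rot: [0.561, -0.559, 0.427, -0.436]
force: [0.3, -0.5, -0.1]
finger_gap: 0.801
t 23.375 pos [0.4178 0.0714 0.27  ] F [ 0.3 -0.5 -0.1] gap 0.801
[[ 0.255  0.013  0.967]
 [-0.967 -0.005  0.255]
 [ 0.008 -1.     0.011]]
j [-0.575  0.012  0.365  1.772  0.003  1.347  0.047]
lamp_tube side 0.67 along -2.5 lat 1.9 mm
lamp_tube top 0.84 along -6.0 lat 4.5 mm
sleeve_hole side 0.78 along 41.8 lat 21.4 mm
sleeve_hole top 0.79 along 37.5 lat 20.6 mm
sleeve_mouth side 0.85 along 0.2 lat 3.8 mm
sleeve_mouth top 0.98 along 0.5 lat 2.6 mm
foam_plug [(0.67, array([ 0.3808, -0.0247]))]
foam_block [(0.78, array([0.7338, 0.0277]))]
tape_roll [(0.76, array([0.7666, 0.2301]))]
sample_jar []
petri_dish [(0.88, array([0.3313, 0.343 ]))]
stone [(0.93, array([ 0.7597, -0.1769]))]
```

View pics/end.png

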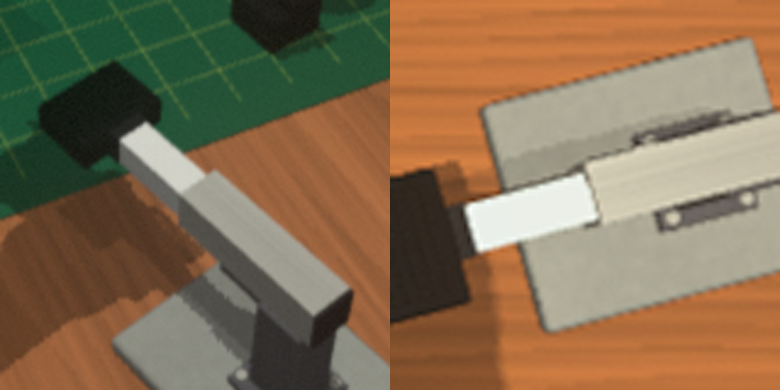

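The last picture shows the arm in the sleeve, with 62 mm of white tube showing and the stand and samples undisturbed. To check the catch itself, I'll compare the slot edge numerically with the first picture, then hand in.

```bash
python3 - <<'E'
from fit import *
np.set_printoptions(linewidth=150)
t=capture("top");a=cv2.imread("pics/t1.png")
y=np.radians(-75);D=np.array([np.cos(y),np.sin(y),0]);L=np.array([-D[1],D[0],0]);M=np.array([.5252,-.206,.13])
for lat in(.0165,.0185,.0205):
    r=[]
    for i in range(20,64,3):
        u,v=proj(t,[M+D*i*1e-3+L*lat])[0]
        r.append([int(cv2.getRectSubPix(np.ascontiguousarray(im),(1,1),(float(u),float(v))).mean()) for im in(a,t["color"])])
    print(lat,"\n",np.array(r).T)
print("along",list(range(20,64,3)))
E
```

```text
0.0165 
 [[197 199 198 198 199 194 199 196 195 198 189 195 192 188 194]
 [194 197 195 193 198 204 201 199 196 194 187 191 189 184 191]]
0.0185 
 [[154 147 156 155 147 134 147 163 153 140 123 135 130 116 132]
 [152 145 154 148 160 180 174 179 158 142 121 133 127 115 129]]
0.0205 
 [[144 125 137 142  97  86 114 156 133  76  79  72  75  77  79]
 [141 123 134 139 108  95 126 145 109  81  78  72  75  76  77]]
along [20, 23, 26, 29, 32, 35, 38, 41, 44, 47, 50, 53, 56, 59, 62]
```

At 18.5 mm beside the axis, a bright feature now shows from 32 to 44 mm in. It wasn't there before, so the catch is out through the slot.

```bash
python3 -c "
from rig import finish_job
print(finish_job())"
```

```text
the job is handed in; nothing more can be done
None
```

The lamp arm is locked in the stand's sleeve. The gripper has let go and stands clear, and I've handed the job in; it reported no verdict.

I gripped the tube over the rear half of the catch and slid it in until the pads reached the rim, at about 2 N. Then I regripped about 58 mm farther back and pushed on until the catch popped. Contact forces read at the end of each move stayed below about 12 N. The whole job took about 24 s.

**Checks that agreed:**
- **Lock:** the tube held against about 8 N pushing on and 8 N pulling back, with about 3.5 mm of play (3 mm expected).
- **Catch:** a new bright feature shows beside the sleeve wall, 32–44 mm in from the mouth, where the slot is.
- **Bench:** every sample the networks found is where it was, within their scatter. The largest shifts were about 11 mm for the petri dish and 6 mm for the foam plug. The robot made no contact near either.

**Checks that failed or disagreed:**
- The network did not report `lamp_catch` in the final pictures, so the catch check rests on the pixel change and the push and pull tests.
- The sample jar was not found in the last top view, and I did not look for the red cup again; the arm worked well clear of both.
- The network's points on the tube and sleeve scattered by 3–5 mm.

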